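# Put the knurled outlet on line: push the selector arm round, then the supply lever

## Robot

A 6-joint arm with a two-finger parallel gripper is mounted at the origin on a cart in front of the work surface, level with it; the furniture and walls round the work are solid. World frame = base frame: x ahead of the robot, y to its left, z up, the work surface at z = 0. Lengths are in m, angles in rad, forces in N, time in s.
With the tool pointing down it reaches from about 0.4 to 0.825 m from the base axis. Payload 7 kg.
Tool frame: the origin (TCP) lies midway between the tips of the shut fingers; the grasp point (between the pads) lies hold_point_z behind it (hold_point_z is the distance from the TCP to the grasp point, in m); z points along the fingers, y is the line along which they close (so a half turn about z gives the same grasp; the last joint's range is limited). The gripper opens to 88 mm and grips with 3 to 60 N. Pads are 19 mm wide; open, the fingers measure 130 mm over their backs; the gripper's body (78 mm by 193 mm) begins 47 mm behind the grasp point.
Start: joints at [1.59, 0.359, 0.012, 0, -1.224, -0.288], TCP at [0.179, 0.651, 0.227] pointing down, gripper open.
Joint ranges: [-3.07, 3.07], [-1.43, 2.12], [-1.02, 1.25], [-3.03, 1.67], [-3.05, -0], [-3.03, 3.03]. Speed limits (rad/s): [2.39, 2.39, 3.01, 3.14, 3.14, 3.14].

## Interface

Orientations are given as [roll, pitch, yaw] about the fixed x, y, z axes, in that order (R = Rz(yaw) Ry(pitch) Rx(roll)).
In Python, from station import * gives the robot as it stands.
- The arm moves only by the tool apply_moves, never from a script. Its argument "steps" is a list of rows, each an object with "translation": the shift along the world's x, y, z scaled (see below), a list of three; "rotation": the turn, a rotation vector about the world's x, y, z scaled (see below), a list of three. A call has exactly 10 rows; each row is the pose to reach, as a shift and turn from the pose commanded when the call began; what a row does not reach only later rows make up. The controller multiplies each number of a shift by 250 mm and each number of a turn by 30 degrees. A row lasts 1/12 s, in which the tool goes at most 41.7 mm and 7.16 degrees, less where a joint would pass 70% of its speed; a pose out of reach is approached as far as the arm can. A call with a number of a shift or a turn outside -1 to 1 is refused whole. A call with a gripper value outside its range is refused whole. "jaw" is the closure, from -1 (fully open) to 1 (shut), so that 0 is half open, set as the call begins (left out, the last holds). The fingers move at their own pace and stop on an object; "newtons" is the grip in N (left out, the last holds). Time passes only in rows, so rows that repeat a pose let the fingers close, or fill a call up. It gives the time, the measured TCP pose, the force, the opening and the grip force at its end, in the units of the state.
- get_state(): the state, without advancing time (a new reading comes with each control period).
- grab_frame(name): name is "scene" or "side" or "wrist"; returns the picture (384x512x3 uint8, blue, green, red); there is no depth.
- camera_model(name): a dict with "fx", "fy", "cx", "cy" (pixels), "k1" (the pictures are not rectified: a ray, as slopes to the right and down, at radius r is drawn at 1 + k1 r^2 times it, then the intrinsics apply), "xyz" and "rotation" of the camera in the world. Camera axes: x right, y down, z forward; pixel columns grow to the right and rows downward; lengths in m; the calibration is good to about 2 mm. A picture is of the moment at which its call begins: read the wrist's pose just before it. camera_model takes no time and is no camera call; for the wrist camera it gives the pose at the moment of the call.
- job_done(): hands the job in; it is judged then, once.
The state is a dict: "t": time; "q": joint angles; "qd": joint speeds; "joint_efforts": joint torques, N m; "eef_pos": TCP position; "ee_rot": TCP orientation; "force": force on the tool from outside, world axes, zero at the start; "moment": the same for the moment, N m; "width": finger opening in m; "gripper_force": force on a finger pad.
Only numpy, scipy, OpenCV 4.12 (cv2) and the standard library are available. Lean on these libraries where they do the work, as an engineer would, in place of code of your own. Each camera call takes 0.05 s, during which the arm holds its last target. There are 200 camera calls.

## Task

Put the outlet with the round knurled coupling on line: with a fingertip push the arm of the four-way pressure selector round until it points squarely at that coupling, and then push the lever of the separate supply cock a quarter turn round to its open stop. Do not open the cock before the selector points right. Only push, gently: pinch and lift nothing, and leave the things standing about where they are.

Things in the scene. Friction and masses are not known exactly. Their poses are not given: they have to be found in the camera images.
- selector: Four-way pressure selector: grey spider casting fixed to the worktop, hub radius 50 mm, four legs (40 mm wide, top at z = 20 mm) fanning out at -60, -24, +24, +60 degrees from its +x (counter-clockwise positive), each with an outlet fitting 122 mm from the spindle. Origin: on the worktop under the spindle. Its place and yaw (within 0.3 rad) vary; it stands left or right of the cock.
- selector_spindle (a point): Point on the selector's vertical spindle axis, 54 mm above the worktop, at the arm's mid height. Fixed housing of radius 21 mm below z = 43 mm; the arm's boss has radius 19 mm, z = 44 to 64 mm, with a nut on it to z = 69 mm.
- selector_arm (a joint): Arm angle: 0 = along the selector's +x, positive counter-clockwise from above, stops at -1.3 and 1.3 rad; starts within 0.19 of 0. The arm is a level steel bar 14 mm wide, z = 46 to 62 mm, reaching 87 mm from the spindle, pointed at the end; 26 mm of air between it and the legs. Friction 0.10 N m (1.5 N at 65 mm out), no spring or detent: it stays where it is left.
- pointer_nose (a point): The pointed end of the selector arm, 87 mm from the spindle, 54 mm above the worktop. Turns with the arm.
- pointer_aim (a point): The spot the arm points at: an imaginary point on the arm's centre line 122 mm from the spindle (35 mm beyond the nose), 54 mm above the worktop. It lies right over an outlet when the arm points squarely at it.
- port_knurled_fitting: The wanted outlet: the round knurled coupling, a plain stepped steel cylinder without hexagon, 26 mm across, standing to z = 48 mm, screwed into one of the four legs (which one varies), fixed. Origin: on its axis near its foot. The other three outlets carry hexagon adapters.
- port_adapter_b: A steel hexagon adapter, 27 mm across, standing to z = 40 mm, fixed in another leg. Origin on its axis at its foot.
- port_adapter_c: A brass hexagon adapter, 30 mm across, standing to z = 50 mm, fixed in another leg. Origin on its axis at its foot.
- port_adapter_d: A steel hexagon adapter, 26 mm across, standing to z = 36 mm, fixed in another leg. Origin on its axis at its foot.
- cock: Supply cock, a grey block 50 mm (x) by 70 mm (y) by 24 mm high, fixed to the worktop, its pipe stubs running along its own y to 63 mm either side. Origin: on the worktop under the spindle; z up. Its x, y and yaw (up to 0.3 rad) vary.
- cock_spindle (a point): Point on the cock's vertical spindle axis, 54 mm above the worktop, the mid height of the lever. Housing of radius 17 mm below z = 43 mm, lever boss of radius 16 mm, z = 44 to 64 mm, topped by a nut of radius 6 mm to z = 69 mm.
- cock_lever (a joint): Lever angle: 0 = shut, along the cock's +x; grows counter-clockwise from above to the open stop at 1.571 rad, where it lies over the pipe along the cock's +y (left). Starts at 0 to 0.25. A level steel bar 12 mm wide, z = 47 to 61 mm, with a round end (radius 9 mm) 80 mm from the spindle; 23 mm of air between it and the block. Friction 0.12 N m, no spring: it stays where it is left.
- lever_end (a point): Centre of the lever's round end, 80 mm from the spindle, 54 mm above the worktop. Turns with the lever.
- weight_100: Bystander, loose: steel weight 26 mm across, 43 mm high, beside the selector. Origin: centre of its underside.
- ptfe_reel: Bystander, loose: blue and white tape reel, 50 mm across, 17 mm high, lying beside the cock. Origin: centre of its underside.
- weight_50: Bystander, loose: steel weight 21 mm across, 36 mm high, between the selector and the cock, nearer the robot. Origin: centre of its underside.
- eraser: Bystander, loose: eraser 21 x 42 x 13 mm, beyond the selector and the cock. Origin: centre of its underside.
- gauge_black: Bystander, loose: black pressure gauge on its back, 168 x 138 x 47 mm, at the far left. Origin: centre of its underside.
- calculator: Bystander, loose: calculator 128 x 78 x 14 mm, at the right. Origin: centre of its underside.
There are look-alikes about, which are no part of the job. What is shaped like the cock but purple is not meant.

How it is judged:
On the way, in this order (a step that is already met when the one before it is completed fails the run):
1. the selector arm points at the knurled coupling while the cock is still shut (horizontal distance between pointer_aim and port_knurled_fitting below 0.015 m and value of joint cock_lever below 0.4 rad), for 0.2 s.
2. the cock's lever is at its open stop (value of joint cock_lever above 1.45 rad), for 0.2 s.
At the end, for the whole second after the job is handed in: The selector arm points at the knurled coupling within 15 mm at the coupling's distance (about 7 degrees either way), the cock's lever is within 7 degrees of its open stop (joint above 1.45 rad), and both are at rest (horizontal distance between pointer_aim and port_knurled_fitting below 0.015 m and value of joint cock_lever above 1.45 rad and velocity of joint selector_arm between -0.05 and 0.05 rad/s and velocity of joint cock_lever between -0.05 and 0.05 rad/s); the robot touches nothing.
It fails at once if the cock is opened (past 0.6 rad) while the selector points more than 18 mm beside the knurled coupling (value of joint cock_lever above 0.6 rad and horizontal distance between pointer_aim and port_knurled_fitting above 0.018 m).
It fails at once if the selector arm is pinched or forced (over 30 N) (contact force between the fingers and selector above 30 N).
It fails at once if the cock's lever is pinched or forced (over 30 N) (contact force between the fingers and cock above 30 N).
It fails at once if a loose thing standing about is lifted, carried or shoved more than 20 mm (distance of any of weight_100, ptfe_reel, weight_50, eraser, gauge_black, calculator from where it was at the start of the episode above 0.02 m).
It also fails if it takes over 64 s, if anything falls off the work surface, if the arm or the gripper's body presses on something with over 40 N, if the wrist force passes 120 N, or if a joint passes its speed limit or range.

## Working session

There is one attempt and no reset: what is moved stays moved. The work goes in short steps, Python scripts to look and compute and a tool call to move; the robot and the scene stay as the last step left them, time stands still between calls to the robot, and variables do not carry over. Pictures are saved under pics/ and viewed, at most 10 in all, crops included, and the job is handed in when it is done.

Besides the shell and the picture viewer there is one more tool, called after ">>>" in YAML: its name, and indented under it one key for each argument. apply_moves: Moves the arm, as the interface text tells. Shifts and turns lie within -1 to 1; 1 stands for 250 mm of shift or 30 degrees of turn. Its arguments: {"type":"object","properties":{"steps":{"type":"array"},"jaw":{"type":"number"},"newtons":{"type":"number"}},"required":["steps"]}

```bash
mkdir -p pics; cat > h.py <<'E'
from station import *
import numpy as np, cv2
def ray(m,u,v):
    x=(u-m["cx"])/m["fx"]; y=(v-m["cy"])/m["fy"]
    a,b=x,y
    for _ in range(20):
        s=1+m["k1"]*(a*a+b*b); a,b=x/s,y/s
    R=np.array(m["rotation"])
    return np.array(m["xyz"]),R@np.array([a,b,1.])
def onz(m,u,v,z):
    o,d=ray(m,u,v); return o+d*(z-o[2])/d[2]
E
python3 - <<'E'
from h import *
for n in ("scene","side"):
    print(n,camera_model(n)); f=grab_frame(n); cv2.imwrite(f"pics/{n}0.png",f)
a=cv2.imread("pics/scene0.png")
cv2.imwrite("pics/scene0b.png",cv2.resize(a,(800,600),interpolation=cv2.INTER_CUBIC))
b=cv2.imread("pics/side0.png")
cv2.imwrite("pics/side0b.png",cv2.resize(b,(800,600),interpolation=cv2.INTER_CUBIC))
print(get_state())
E
```

```text
scene {'fx': 347.88602386569625, 'fy': 347.88602386569625, 'cx': 257.53095495691184, 'cy': 197.22102915794332, 'k1': 0.03333207463666034, 'xyz': array([-0.28467461, -0.79824712,  0.98357067]), 'rotation': array([-2.27839063e+00,  3.32070544e-04, -8.15163835e-01])}
side {'fx': 492.6870059576872, 'fy': 492.6870059576872, 'cx': 258.43611303579314, 'cy': 197.8673231296827, 'k1': -0.10961398547387032, 'xyz': array([-0.80763179,  1.75719374,  0.94654713]), 'rotation': array([-1.95255601, -0.0145798 , -2.5210825 ])}
{'t': 0.1, 'q': array([ 1.59009909e+00,  3.59308199e-01,  1.11149232e-02, -3.01433467e-04,
       -1.22411781e+00, -2.88097199e-01]), 'qd': array([-9.76947336e-04, -2.88392574e-04,  1.12741187e-04,  2.94427061e-03,
        9.71121941e-05,  5.38263671e-04]), 'joint_efforts': array([-5.29978624e-04, -5.84164023e+01,  2.93749970e+01,  7.01545313e+00,
        1.01309278e-02, -5.15830527e-05]), 'eef_pos': array([0.17917428, 0.65030544, 0.22570676]), 'ee_rot': array([ 3.14005981e+00, -1.58721903e-04, -2.68896952e-01]), 'force': array([-0.24018478, -0.82037318, -0.03721899]), 'moment': array([ 0.02444533,  0.02590872, -0.00806337]), 'gripper_force': 0.0, 'width': 0.08768665593848435}
```

View pics/scene0b.png

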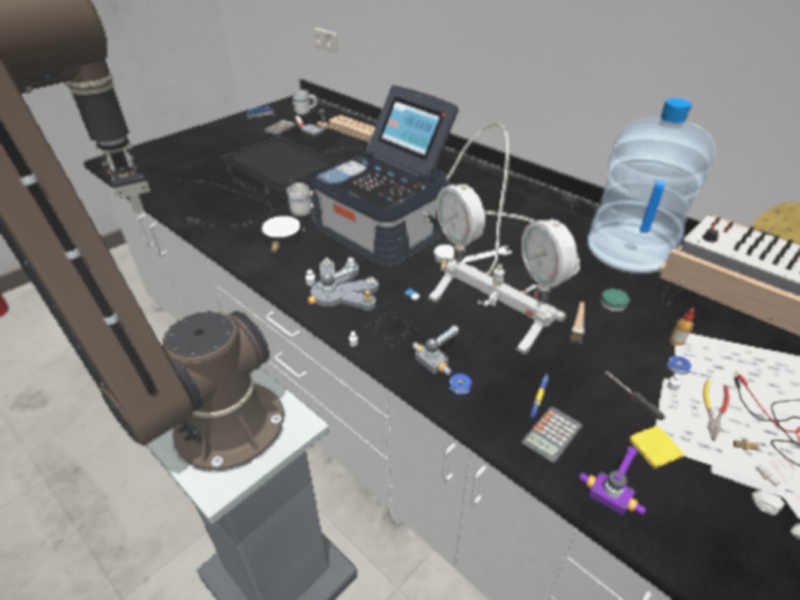

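View pics/side0b.png

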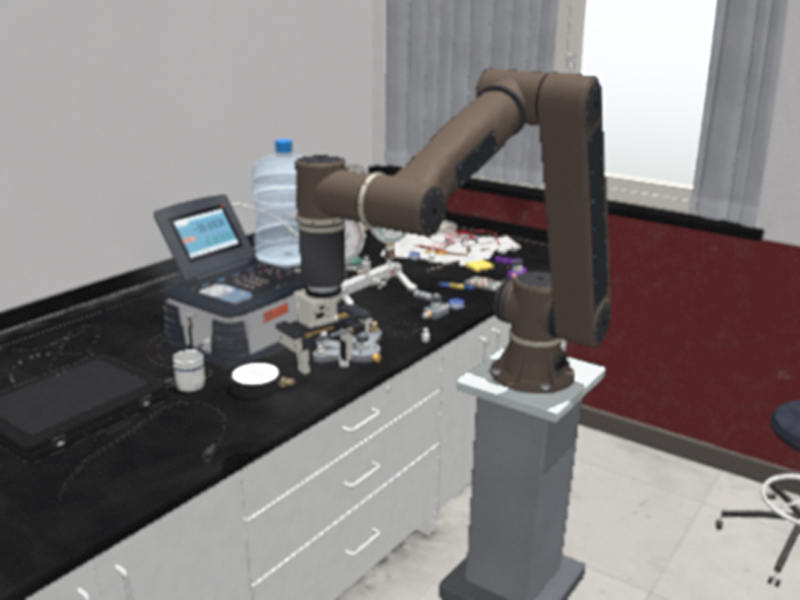

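The scene view (800x600 scale) shows the grey selector at (340,288), with four fittings around it. The grey cock is at (432,357) with its lever pointing to (455,332). Look-alikes are the purple cock at (615,488), which is not meant, and the small weights at (310,277) and (353,338). The couplings need a closer look with the wrist camera.

```bash
sed -i 's/R=np.array(m\["rotation"\])/R=Rot.from_euler("xyz",m["rotation"]).as_matrix()/; 2a from scipy.spatial.transform import Rotation as Rot' h.py
python3 - <<'E'
from h import *
m=camera_model("scene"); k=1/1.5625
for n,u,v,z in [("selhub",328,288,.06),("cock",432,345,.06),("leverend",455,332,.054),("w50",353,345,0),("reel",460,384,.01),("w100",310,283,0),("eraser",412,295,.01),("gauge",281,228,.047),("purple",615,480,.06)]:
    print(n,onz(m,u*k,v*k,z).round(3))
w=camera_model("wrist"); print(w)
s=get_state(); Rt=Rot.from_euler("xyz",s["ee_rot"]); print("cam in tool",Rt.inv().apply(w["xyz"]-s["eef_pos"]),(Rt.inv()*Rot.from_euler("xyz",w["rotation"])).as_matrix().round(3))
E
```

```text
selhub [0.423 0.148 0.06 ]
cock [ 0.45  -0.204  0.06 ]
leverend [ 0.53  -0.212  0.054]
w50 [ 0.358 -0.017 -0.   ]
reel [ 0.436 -0.306  0.01 ]
w100 [0.449 0.266 0.   ]
eraser [0.604 0.002 0.01 ]
gauge [0.533 0.505 0.047]
purple [ 0.412 -0.695  0.06 ]
{'fx': 277.4795529604107, 'fy': 277.4795529604107, 'cx': 253.4783708449298, 'cy': 191.60980616425894, 'k1': -0.05505430705014205, 'xyz': array([0.26170419, 0.62808041, 0.38428203]), 'rotation': array([ 2.82510891e+00, -2.29664180e-03, -1.84158684e+00])}
cam in tool [ 0.0854938  -0.00025616 -0.15856228] [[-0.002 -0.95  -0.311]
 [ 1.    -0.002  0.   ]
 [-0.001 -0.311  0.95 ]]
```

>>> apply_moves:
  steps:
    - {"translation":[0.06,-0.11,0],"rotation":[0,0,0.05]}
    - {"translation":[0.12,-0.22,0],"rotation":[0,0,0.1]}
    - {"translation":[0.18,-0.34,0],"rotation":[0,0,0.15]}
    - {"translation":[0.24,-0.46,0],"rotation":[0,0,0.2]}
    - {"translation":[0.3,-0.58,0],"rotation":[0,0,0.26]}
    - {"translation":[0.36,-0.7,0],"rotation":[0,0,0.31]}
    - {"translation":[0.42,-0.82,0],"rotation":[0,0,0.36]}
    - {"translation":[0.48,-0.92,0],"rotation":[0,0,0.41]}
    - {"translation":[0.54,-1,0],"rotation":[0,0,0.46]}
    - {"translation":[0.54,-1,0],"rotation":[0,0,0.51]}
  jaw: 1
  newtons: 10

```text
t: 0.93
eef_pos: [0.3155, 0.3973, 0.2267]
ee_rot: [3.141, 0.0, -0.003]
force: [0.4, 0.1, 0.0]
width: 0.0264
gripper_force: 0.0
```

>>> apply_moves:
  steps:
    - {"translation":[0.06,-0.11,0],"rotation":[0,0,0]}
    - {"translation":[0.12,-0.22,0],"rotation":[0,0,0]}
    - {"translation":[0.18,-0.34,0],"rotation":[0,0,0]}
    - {"translation":[0.24,-0.46,0],"rotation":[0,0,0]}
    - {"translation":[0.3,-0.58,0],"rotation":[0,0,0]}
    - {"translation":[0.36,-0.7,0],"rotation":[0,0,0]}
    - {"translation":[0.42,-0.82,0],"rotation":[0,0,0]}
    - {"translation":[0.48,-0.94,0],"rotation":[0,0,0]}
    - {"translation":[0.54,-1,0],"rotation":[0,0,0]}
    - {"translation":[0.54,-1,0],"rotation":[0,0,0]}

```text
t: 1.77
eef_pos: [0.4506, 0.1481, 0.2263]
ee_rot: [3.141, 0.0, -0.005]
force: [0.4, -0.4, 0.1]
width: 0.0005
gripper_force: 0.0
```

```bash
python3 - <<'E'
from h import *
import pickle
m=camera_model("wrist"); f=grab_frame("wrist"); pickle.dump(m,open("m1.pkl","wb"))
cv2.imwrite("pics/w1.png",f); cv2.imwrite("pics/w1b.png",cv2.resize(f,(800,600),interpolation=cv2.INTER_CUBIC))
s=get_state(); print(s["eef_pos"],s["ee_rot"],s["q"],s["width"],m["xyz"])
E
```

```text
[0.44981905 0.14917019 0.22622001] [ 3.14116877e+00  5.85667432e-04 -5.10834134e-03] [ 7.36809890e-01  2.24599141e-02 -4.13980844e-01 -9.18450523e-05
 -1.13507373e+00  8.28917014e-01] 0.0004071838911321927 [0.53615238 0.14795225 0.38485336]
```

View pics/w1b.png

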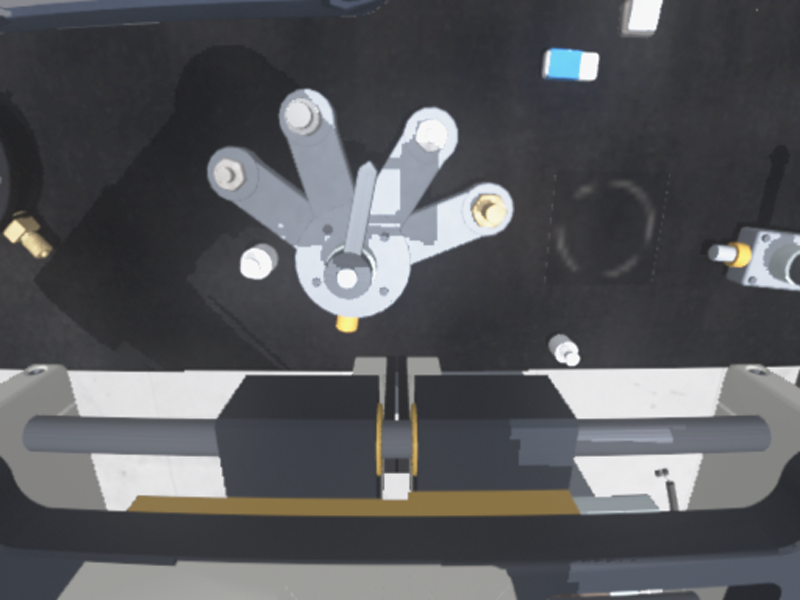

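The wrist view shows the fan from above. The outlets are at (230,173) steel hexagon, (301,115) steel, (432,133) steel bright, and (490,211) brass hexagon. The arm runs from (347,277) to (368,165), pointing between the middle legs. Possible couplings are the four outlets, plus weight_100 at (258,261) and weight_50 at (565,350), both loose. One close crop should separate the round one from the hexagons.

```bash
python3 - <<'E'
import cv2
f=cv2.imread("pics/w1.png"); cv2.imwrite("pics/w1c.png",cv2.resize(f[50:150,125:340],None,fx=3.7,fy=3.7,interpolation=cv2.INTER_LANCZOS4))
E
```

```text
(no output)
```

View pics/w1c.png

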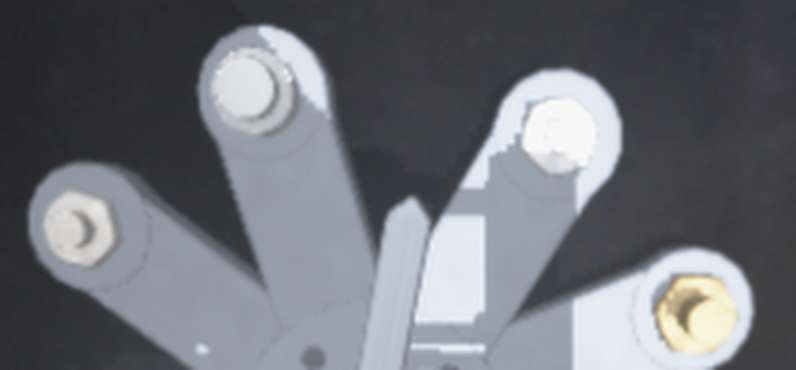

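The crop shows the second outlet from the left (crop (245,88), full view (301,113)) as a plain stepped round cylinder with no hexagon; the other three all have hexagon flats. So the target is the +24° leg.

```bash
python3 - <<'E'
from h import *
import pickle
m=pickle.load(open("m1.pkl","rb"))
c=lambda u,v,z: onz(m,125+u/3.7,50+v/3.7,z)[:2]
P=np.array([c(*p) for p in [(87,222,.02),(263,88,.02),(559,130,.02),(691,310,.02)]])
a=np.radians([60,24,-24,-60]); Q=.122*np.c_[np.cos(a),np.sin(a)]
H=(Q-Q.mean(0)).T@(P-P.mean(0)); th=np.arctan2(H[0,1]-H[1,0],H[0,0]+H[1,1])
R=np.array([[np.cos(th),-np.sin(th)],[np.sin(th),np.cos(th)]]); o=P.mean(0)-R@Q.mean(0)
print("centre",o.round(4),"yaw",th,"res",((Q@R.T+o)-P).round(4).tolist())
print("fit yaw world",th+np.radians(24),"coupling top",c(243,87,.048))
k=1/1.5625
print("nut",onz(m,347*k,278*k,.069)); n=c(411,202,.061); print("nose",n,"arm ang world",np.arctan2(*(n-o)[::-1]))
print("w100 top",onz(m,263*k,258*k,.043),"w50",onz(m,567*k,354*k,.036),"cock",onz(m,795*k,262*k,.04),"eraser",onz(m,570*k,64*k,.013))
E
```

```text
centre [0.4513 0.1855] yaw -0.15025854610100076 res [[0.0005, -0.0007], [-0.0002, 0.0002], [-0.0009, 0.0004], [0.0007, 0.0001]]
fit yaw world 0.26862047437763836 coupling top [0.56703337 0.21844526]
nut [0.44976227 0.18507435 0.069     ]
nose [0.53253265 0.16695767] arm ang world -0.22393262463715152
w100 top [0.45995874 0.25554342 0.043     ] w50 [ 0.36929002 -0.00412769  0.036     ] cock [ 0.45439318 -0.19476458  0.04      ] eraser [0.6074518  0.01051139 0.013     ]
```

>>> apply_moves:
  steps:
    - {"translation":[0.07,-0.05,-0.05],"rotation":[0,0,0.1]}
    - {"translation":[0.14,-0.1,-0.1],"rotation":[0,0,0.2]}
    - {"translation":[0.21,-0.132,-0.18],"rotation":[0,0,0.3]}
    - {"translation":[0.212,-0.132,-0.27],"rotation":[0,0,0.4]}
    - {"translation":[0.212,-0.132,-0.36],"rotation":[0,0,0.515]}
    - {"translation":[0.212,-0.132,-0.45],"rotation":[0,0,0.515]}
    - {"translation":[0.212,-0.132,-0.54],"rotation":[0,0,0.515]}
    - {"translation":[0.212,-0.132,-0.63],"rotation":[0,0,0.515]}
    - {"translation":[0.212,-0.132,-0.692],"rotation":[0,0,0.515]}
    - {"translation":[0.212,-0.132,-0.692],"rotation":[0,0,0.515]}

```text
t: 2.65
eef_pos: [0.4998, 0.1173, 0.0503]
ee_rot: [3.14, 0.006, 0.268]
force: [0.4, -0.8, 0.0]
width: 0.0003
gripper_force: 0.0
```

>>> apply_moves:
  steps:
    - {"translation":[0.01,0.0,0.008],"rotation":[0,0,0]}
    - {"translation":[0.02,0.02,0.008],"rotation":[0,0,0]}
    - {"translation":[0.03,0.04,0.008],"rotation":[0,0,0]}
    - {"translation":[0.035,0.06,0.008],"rotation":[0,0,0]}
    - {"translation":[0.04,0.08,0.008],"rotation":[0,0,0]}
    - {"translation":[0.05,0.1,0.008],"rotation":[0,0,0]}
    - {"translation":[0.06,0.12,0.008],"rotation":[0,0,0]}
    - {"translation":[0.065,0.14,0.008],"rotation":[0,0,0]}
    - {"translation":[0.07,0.155,0.008],"rotation":[0,0,0]}
    - {"translation":[0.072,0.165,0.008],"rotation":[0,0,0]}

```text
t: 3.48
eef_pos: [0.5202, 0.1592, 0.0554]
ee_rot: [3.141, 0.001, 0.268]
force: [-1.2, -1.5, -0.0]
width: 0.0009
gripper_force: 0.7
```

```bash
python3 - <<'E'
from h import *
import pickle
m=camera_model("wrist"); f=grab_frame("wrist"); pickle.dump(m,open("m2.pkl","wb"))
cv2.imwrite("pics/w2.png",f); cv2.imwrite("pics/w2b.png",cv2.resize(f,(800,600),interpolation=cv2.INTER_CUBIC))
s=get_state(); print(s["eef_pos"],s["force"])
E
```

```text
[0.52034765 0.15955272 0.05541155] [-1.2517987  -0.56592402  0.12495846]
```

View pics/w2b.png

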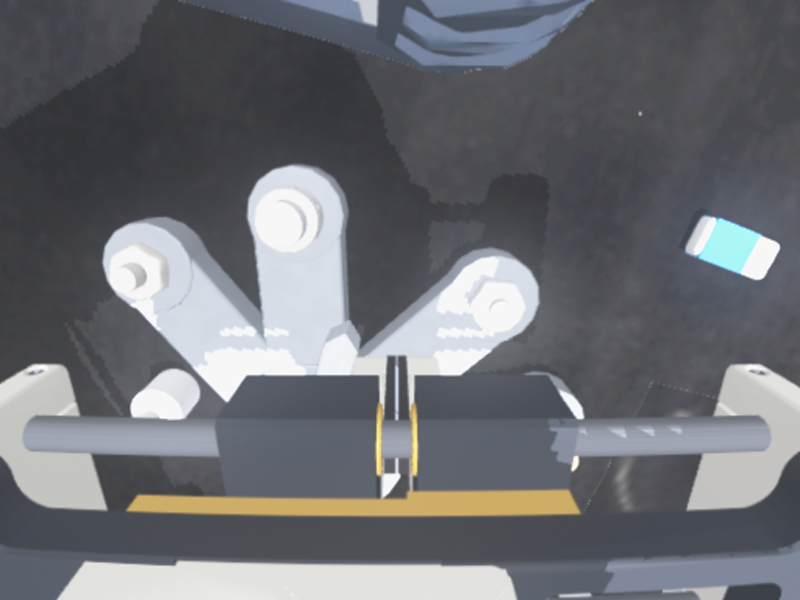

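The arm is being pushed: its nose shows at (343,322), still right of the coupling leg (coupling at (285,222)).

```bash
python3 - <<'E'
from h import *
import pickle
m=pickle.load(open("m2.pkl","rb")); k=1/1.5625
o=np.array([.451,.1853]); n=onz(m,343*k,323*k,.061)[:2]; a=np.arctan2(*(n-o)[::-1])
print(n,np.hypot(*(n-o)),a,.2686-a)
c=onz(m,298*k,213*k,.02)[:2]; print("leg end",c,np.arctan2(*(c-o)[::-1]))
T=get_state()["eef_pos"][:2]; N=np.array([-np.sin(.2686),np.cos(.2686)]); print("T along n",(T-o)@N)
E
```

```text
[0.53997199 0.18545973] 0.0889721287548624 0.0017952983744626678 0.2668047016255373
leg end [0.56882231 0.21758344] 0.2674372863293203
T along n -0.043227677116277584
```

>>> apply_moves:
  steps:
    - {"translation":[-0.001,0.008,-0.008],"rotation":[0,0,0]}
    - {"translation":[-0.002,0.016,-0.008],"rotation":[0,0,0]}
    - {"translation":[-0.004,0.024,-0.008],"rotation":[0,0,0]}
    - {"translation":[-0.006,0.032,-0.008],"rotation":[0,0,0]}
    - {"translation":[-0.008,0.04,-0.008],"rotation":[0,0,0]}
    - {"translation":[-0.009,0.048,-0.008],"rotation":[0,0,0]}
    - {"translation":[-0.01,0.056,-0.008],"rotation":[0,0,0]}
    - {"translation":[-0.011,0.064,-0.008],"rotation":[0,0,0]}
    - {"translation":[-0.011,0.07,-0.008],"rotation":[0,0,0]}
    - {"translation":[-0.011,0.07,-0.008],"rotation":[0,0,0]}

```text
t: 4.37
eef_pos: [0.5175, 0.1769, 0.0536]
ee_rot: [-3.141, -0.0, 0.268]
force: [0.0, -0.6, 1.0]
width: 0.0003
gripper_force: 0.2
```

```bash
python3 - <<'E'
from h import *
import pickle
m=camera_model("wrist"); f=grab_frame("wrist"); pickle.dump(m,open("m3.pkl","wb"))
cv2.imwrite("pics/w3.png",f); cv2.imwrite("pics/w3c.png",cv2.resize(f[90:260,60:360],None,fx=2.6,fy=2.6,interpolation=cv2.INTER_CUBIC))
s=get_state(); print(s["eef_pos"],s["force"])
E
```

```text
[0.51737698 0.17674103 0.05351733] [ 0.32149068  0.22905234 -0.15797292]
```

View pics/w3c.png

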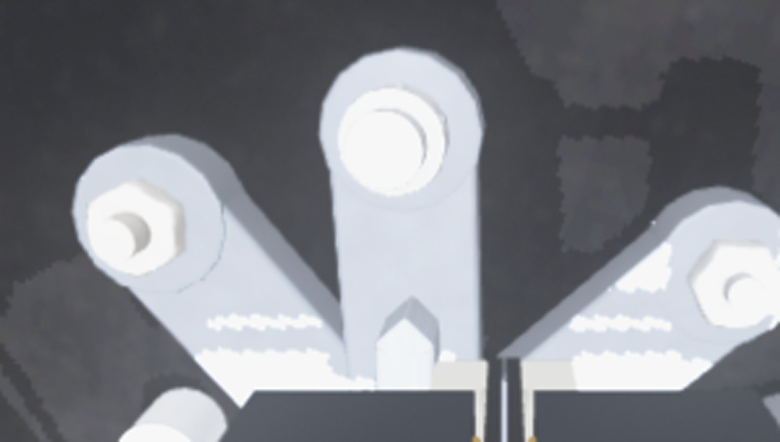

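The nose top is at crop (405,322), now almost in line with the round coupling's leg; I'll compute the angle.

```bash
python3 - <<'E'
from h import *
import pickle
m=pickle.load(open("m3.pkl","rb"))
o=np.array([.451,.1853]); ang=lambda p:np.arctan2(*(p-o)[::-1])
for n,u,v,z in [("nose",405,320,.061),("leg",402,128,.02),("couplingtop",381,146,.048)]:
    p=onz(m,60+u/2.6,90+v/2.6,z)[:2]; print(n,p,np.hypot(*(p-o)),ang(p))
E
```

```text
nose [0.53350595 0.20422534] 0.08464868320986096 0.22548086371750234
leg [0.5687803  0.21852297] 0.12237632005971745 0.27493252752786046
couplingtop [0.56810288 0.21945958] 0.12198344816093254 0.2838300575279433
```

>>> apply_moves:
  steps:
    - {"translation":[-0.001,0.003,0],"rotation":[0,0,0]}
    - {"translation":[-0.002,0.006,0],"rotation":[0,0,0]}
    - {"translation":[-0.003,0.009,0],"rotation":[0,0,0]}
    - {"translation":[-0.003,0.012,0],"rotation":[0,0,0]}
    - {"translation":[-0.003,0.012,0],"rotation":[0,0,0]}
    - {"translation":[0.0,0.0,0],"rotation":[0,0,0]}
    - {"translation":[0.01,-0.03,0],"rotation":[0,0,0]}
    - {"translation":[0.015,-0.07,0],"rotation":[0,0,0]}
    - {"translation":[0.015,-0.07,0.1],"rotation":[0,0,0]}
    - {"translation":[0.0,-0.07,0.2],"rotation":[0,0,-0.1]}

```text
t: 5.25
eef_pos: [0.5168, 0.157, 0.1027]
ee_rot: [3.14, 0.004, 0.215]
force: [0.6, -0.1, 0.1]
width: 0.0004
gripper_force: 0.0
```

>>> apply_moves:
  steps:
    - {"translation":[-0.04,-0.02,0.08],"rotation":[0,0,-0.1]}
    - {"translation":[-0.08,-0.04,0.16],"rotation":[0,0,-0.2]}
    - {"translation":[-0.12,-0.06,0.24],"rotation":[0,0,-0.3]}
    - {"translation":[-0.16,-0.08,0.32],"rotation":[0,0,-0.4]}
    - {"translation":[-0.2,-0.1,0.4],"rotation":[0,0,-0.415]}
    - {"translation":[-0.24,-0.12,0.46],"rotation":[0,0,-0.415]}
    - {"translation":[-0.28,-0.13,0.5],"rotation":[0,0,-0.415]}
    - {"translation":[-0.28,-0.13,0.5],"rotation":[0,0,-0.415]}
    - {"translation":[-0.28,-0.13,0.5],"rotation":[0,0,-0.415]}
    - {"translation":[-0.28,-0.13,0.5],"rotation":[0,0,-0.415]}

```text
t: 6.08
eef_pos: [0.4475, 0.1261, 0.228]
ee_rot: [3.142, 0.001, -0.002]
force: [-0.0, 0.2, -0.1]
width: 0.0003
gripper_force: 0.0
```

```bash
python3 - <<'E'
from h import *
import pickle
m=camera_model("wrist"); f=grab_frame("wrist"); pickle.dump(m,open("m4.pkl","wb"))
cv2.imwrite("pics/w4.png",f); cv2.imwrite("pics/w4b.png",cv2.resize(f,(800,600),interpolation=cv2.INTER_CUBIC))
s=get_state(); print(s["eef_pos"],s["ee_rot"],s["force"])
E
```

```text
[0.44752308 0.12613369 0.22772547] [ 3.14100771e+00  1.03696805e-03 -2.15930084e-03] [-0.11649639  0.857951   -0.0329307 ]
```

View pics/w4b.png

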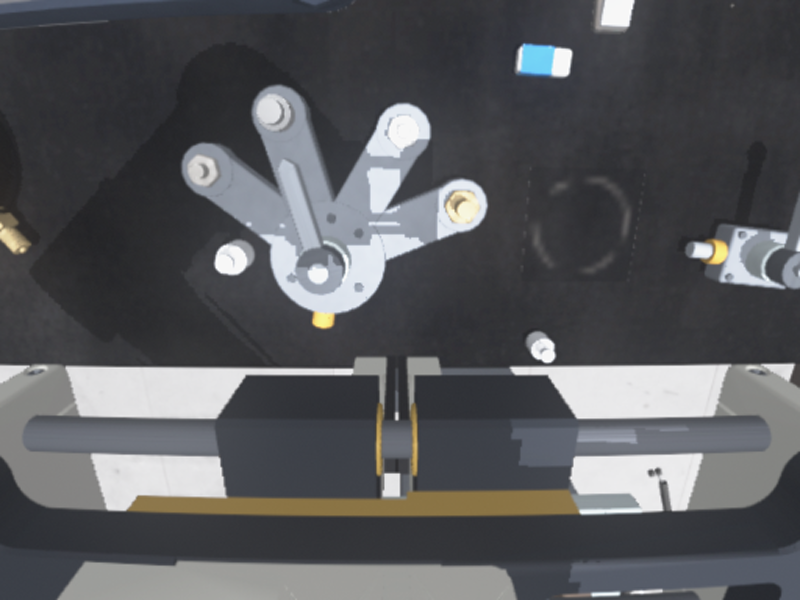

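The arm now runs from its nut (319,273) to its nose (286,161), towards the coupling at (274,110). I'll check the angle, then move towards the cock.

```bash
python3 - <<'E'
from h import *
import pickle
m=pickle.load(open("m4.pkl","rb")); k=1/1.5625
o=np.array([.451,.1853]); ang=lambda p:np.arctan2(*(p-o)[::-1])
for n,u,v,z in [("nose",286,160,.061),("leg",281,107,.02),("nut",319,273,.069)]:
    p=onz(m,u*k,v*k,z)[:2]; print(n,p,np.hypot(*(p-o)),ang(p))
a,b=[onz(m,u*k,v*k,.062)[:2] for u,v in ((286,160),(314,250))]; print("arm line",np.arctan2(*(a-b)[::-1]))
E
```

```text
nose [0.53230832 0.20505804] 0.0836745077227159 0.23838099357147566
leg [0.57248545 0.2160722 ] 0.12532215309270442 0.24808161532202008
nut [0.45012515 0.18440504] 0.0012515225829966609 -2.344832261442737
arm line 0.24311831693048902
```

>>> apply_moves:
  steps:
    - {"translation":[0,-0.11,0],"rotation":[0,0,0]}
    - {"translation":[0,-0.22,0],"rotation":[0,0,0]}
    - {"translation":[0,-0.33,0],"rotation":[0,0,0]}
    - {"translation":[0,-0.44,0],"rotation":[0,0,0]}
    - {"translation":[0,-0.55,0],"rotation":[0,0,0]}
    - {"translation":[0,-0.66,0],"rotation":[0,0,0]}
    - {"translation":[0,-0.77,0],"rotation":[0,0,0]}
    - {"translation":[0,-0.88,0],"rotation":[0,0,0]}
    - {"translation":[0,-1,0],"rotation":[0,0,0]}
    - {"translation":[0,-1,0],"rotation":[0,0,0]}

```text
t: 6.97
eef_pos: [0.4471, -0.1271, 0.2272]
ee_rot: [3.141, 0.003, -0.005]
force: [0.6, 1.1, -0.2]
width: 0.0006
gripper_force: 0.0
```

```bash
python3 - <<'E'
from h import *
import pickle
m=camera_model("wrist"); f=grab_frame("wrist"); pickle.dump(m,open("m5.pkl","wb"))
cv2.imwrite("pics/w5.png",f); cv2.imwrite("pics/w5b.png",cv2.resize(f,(800,600),interpolation=cv2.INTER_CUBIC))
s=get_state(); print(s["eef_pos"],s["ee_rot"],s["q"])
E
```

```text
[ 0.44713648 -0.12572495  0.22719746] [ 3.14111680e+00  2.75868588e-03 -5.54121316e-03] [ 1.51611676e-01  5.90612574e-03 -4.28603934e-01  4.20987051e-05
 -1.13908543e+00  1.41362643e+00]
```

View pics/w5b.png

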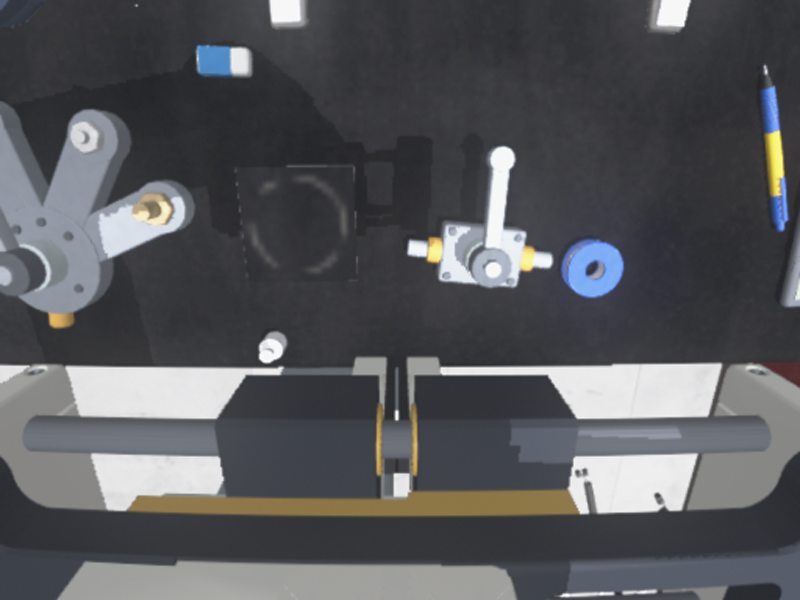

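The grey cock: nut at (492,269), lever round end at (502,158), pipe stubs at (415,248) and (545,260), with the reel to the right at (594,268).

```bash
python3 - <<'E'
from h import *
import pickle
m=pickle.load(open("m5.pkl","rb")); k=1/1.5625
P={n:onz(m,u*k,v*k,z) for n,u,v,z in [("nut",492,269,.069),("end",502,158,.061),("pl",411,248,.014),("pr",551,261,.014),("reel",594,268,.017),("w50",270,350,.036)]}
for n in P: print(n,P[n].round(4))
d=P["pl"]-P["pr"]; print("yaw",np.arctan2(d[1],d[0])-np.pi/2,"mid",(P["pl"]+P["pr"])/2,"L",np.hypot(*d[:2]))
e=P["end"]-P["nut"]; print("lever",np.arctan2(e[1],e[0]),np.hypot(*e[:2]))
E
```

```text
nut [ 0.4519 -0.1996  0.069 ]
end [ 0.532  -0.2039  0.061 ]
pl [ 0.457  -0.1404  0.014 ]
pr [ 0.4448 -0.2643  0.014 ]
reel [ 0.4391 -0.3026  0.017 ]
w50 [ 0.3708 -0.0149  0.036 ]
yaw -0.09808826180923269 mid [ 0.45091972 -0.20234346  0.014     ] L 0.12450623314595612
lever -0.05301075050078675 0.08022854494984306
```

>>> apply_moves:
  steps:
    - {"translation":[0.08,-0.15,0],"rotation":[0,0,0]}
    - {"translation":[0.16,-0.3,0],"rotation":[0,0,0]}
    - {"translation":[0.22,-0.42,-0.08],"rotation":[0,0,0]}
    - {"translation":[0.24,-0.48,-0.2],"rotation":[0,0,0]}
    - {"translation":[0.24,-0.48,-0.32],"rotation":[0,0,0]}
    - {"translation":[0.24,-0.48,-0.44],"rotation":[0,0,0]}
    - {"translation":[0.24,-0.48,-0.56],"rotation":[0,0,0]}
    - {"translation":[0.24,-0.48,-0.65],"rotation":[0,0,0]}
    - {"translation":[0.24,-0.48,-0.696],"rotation":[0,0,0]}
    - {"translation":[0.24,-0.48,-0.696],"rotation":[0,0,0]}

```text
t: 7.85
eef_pos: [0.5053, -0.2426, 0.0505]
ee_rot: [-3.14, 0.007, -0.002]
force: [-0.7, 0.9, 1.0]
width: 0.0001
gripper_force: 0.0
```

```bash
python3 - <<'E'
from h import *
T=get_state()["eef_pos"]; print(T)
c=np.array([.4515,-.201]); prev=T[:2]
for i,p in enumerate(np.linspace(-.15,1.44,30)):
    u=np.array([np.cos(p),np.sin(p)]);n=np.array([-u[1],u[0]])
    d=.006+.0095*abs(u[1])+.016*abs(u[0]); X=c+.058*u-d*n
    if i%10==0: base=T[:2] if i==0 else prev; print("from",base.round(4))
    print(((X-base)/.25).round(3)); prev=X
E
```

```text
[ 0.50530296 -0.24257554  0.05046554]
from [ 0.5053 -0.2426]
[0.   0.04]
[0.007 0.053]
[0.013 0.068]
[0.018 0.081]
[0.022 0.092]
[0.026 0.104]
[0.03  0.115]
[0.032 0.128]
[0.035 0.14 ]
[0.036 0.153]
from [ 0.5143 -0.2043]
[0.001 0.013]
[0.    0.027]
[-0.001  0.04 ]
[-0.002  0.054]
[-0.005  0.068]
[-0.009  0.081]
[-0.013  0.095]
[-0.019  0.109]
[-0.025  0.122]
[-0.032  0.135]
from [ 0.5062 -0.1706]
[-0.008  0.013]
[-0.017  0.025]
[-0.027  0.037]
[-0.038  0.048]
[-0.05   0.058]
[-0.062  0.068]
[-0.076  0.077]
[-0.089  0.086]
[-0.104  0.093]
[-0.119  0.099]
```

>>> apply_moves:
  steps:
    - {"translation":[0.0,0.04,0],"rotation":[0,0,0]}
    - {"translation":[0.005,0.055,0],"rotation":[0,0,0]}
    - {"translation":[0.01,0.07,0],"rotation":[0,0,0]}
    - {"translation":[0.015,0.085,0],"rotation":[0,0,0]}
    - {"translation":[0.02,0.1,0],"rotation":[0,0,0]}
    - {"translation":[0.025,0.11,0],"rotation":[0,0,0]}
    - {"translation":[0.028,0.12,0],"rotation":[0,0,0]}
    - {"translation":[0.03,0.135,0],"rotation":[0,0,0]}
    - {"translation":[0.03,0.15,0],"rotation":[0,0,0]}
    - {"translation":[0.03,0.165,0],"rotation":[0,0,0]}

```text
t: 8.68
eef_pos: [0.515, -0.2021, 0.0546]
ee_rot: [3.142, -0.0, -0.002]
force: [-0.9, -2.3, 0.3]
width: 0.0004
gripper_force: 1.2
```

>>> apply_moves:
  steps:
    - {"translation":[0.001,0.013,0],"rotation":[0,0,0]}
    - {"translation":[0,0.027,0],"rotation":[0,0,0]}
    - {"translation":[-0.001,0.04,0],"rotation":[0,0,0]}
    - {"translation":[-0.002,0.054,0],"rotation":[0,0,0]}
    - {"translation":[-0.005,0.068,0],"rotation":[0,0,0]}
    - {"translation":[-0.009,0.081,0],"rotation":[0,0,0]}
    - {"translation":[-0.013,0.095,0],"rotation":[0,0,0]}
    - {"translation":[-0.019,0.109,0],"rotation":[0,0,0]}
    - {"translation":[-0.025,0.122,0],"rotation":[0,0,0]}
    - {"translation":[-0.032,0.135,0],"rotation":[0,0,0]}

```text
t: 9.52
eef_pos: [0.5071, -0.1681, 0.0547]
ee_rot: [-3.142, -0.0, -0.002]
force: [1.2, -2.2, 0.3]
width: 0.0003
gripper_force: 1.0
```

>>> apply_moves:
  steps:
    - {"translation":[-0.01,0.011,0],"rotation":[0,0,0]}
    - {"translation":[-0.019,0.022,0],"rotation":[0,0,0]}
    - {"translation":[-0.029,0.032,0],"rotation":[0,0,0]}
    - {"translation":[-0.04,0.041,0],"rotation":[0,0,0]}
    - {"translation":[-0.052,0.05,0],"rotation":[0,0,0]}
    - {"translation":[-0.064,0.06,0],"rotation":[0,0,0]}
    - {"translation":[-0.078,0.068,0],"rotation":[0,0,0]}
    - {"translation":[-0.09,0.076,0],"rotation":[0,0,0]}
    - {"translation":[-0.1,0.083,0],"rotation":[0,0,0]}
    - {"translation":[-0.11,0.087,0],"rotation":[0,0,0]}

```text
t: 10.35
eef_pos: [0.4793, -0.1465, 0.0546]
ee_rot: [-3.142, -0.0, -0.002]
force: [1.7, -1.9, -0.1]
width: 0.0003
gripper_force: 0.9
```

```bash
python3 - <<'E'
from h import *
import pickle
m=camera_model("wrist"); f=grab_frame("wrist"); pickle.dump(m,open("m6.pkl","wb"))
cv2.imwrite("pics/w6.png",f); cv2.imwrite("pics/w6b.png",cv2.resize(f,(800,600),interpolation=cv2.INTER_CUBIC))
s=get_state(); print(s["eef_pos"],s["force"])
E
```

```text
[ 0.47887407 -0.14644004  0.05457873] [ 0.74246443 -1.00909869 -1.19892348]
```

View pics/w6b.png

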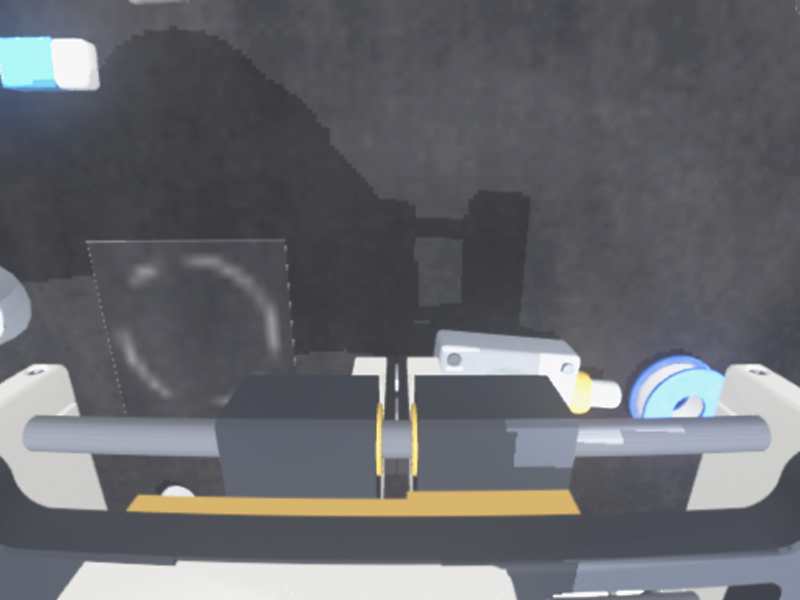

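The gripper hides the lever here; the force is still only sliding friction, so the stop has not been reached. I'll creep on until it rises.

>>> apply_moves:
  steps:
    - {"translation":[-0.002,0.001,0],"rotation":[0,0,0]}
    - {"translation":[-0.004,0.002,0],"rotation":[0,0,0]}
    - {"translation":[-0.006,0.003,0],"rotation":[0,0,0]}
    - {"translation":[-0.008,0.004,0],"rotation":[0,0,0]}
    - {"translation":[-0.01,0.004,0],"rotation":[0,0,0]}
    - {"translation":[-0.012,0.004,0],"rotation":[0,0,0]}
    - {"translation":[-0.014,0.004,0],"rotation":[0,0,0]}
    - {"translation":[-0.016,0.004,0],"rotation":[0,0,0]}
    - {"translation":[-0.016,0.004,0],"rotation":[0,0,0]}
    - {"translation":[-0.016,0.004,0],"rotation":[0,0,0]}

```text
t: 11.23
eef_pos: [0.4756, -0.1457, 0.0546]
ee_rot: [-3.141, -0.0, -0.002]
force: [1.7, 0.8, 0.6]
width: 0.0001
gripper_force: 0.8
```

>>> apply_moves:
  steps:
    - {"translation":[-0.001,0,0],"rotation":[0,0,0]}
    - {"translation":[-0.002,0,0],"rotation":[0,0,0]}
    - {"translation":[-0.003,0,0],"rotation":[0,0,0]}
    - {"translation":[-0.004,0,0],"rotation":[0,0,0]}
    - {"translation":[-0.005,0,0],"rotation":[0,0,0]}
    - {"translation":[-0.006,0,0],"rotation":[0,0,0]}
    - {"translation":[-0.007,0,0],"rotation":[0,0,0]}
    - {"translation":[-0.008,0,0],"rotation":[0,0,0]}
    - {"translation":[-0.008,0,0],"rotation":[0,0,0]}
    - {"translation":[-0.008,0,0],"rotation":[0,0,0]}

```text
t: 12.07
eef_pos: [0.4744, -0.1456, 0.0548]
ee_rot: [-3.142, -0.002, -0.002]
force: [5.2, 1.7, -2.0]
width: 0.0005
gripper_force: 2.5
```

Force climbed to 5 N and the tip stalled 1 mm short, so this is the stop. Now I'll back off, rise and look.

>>> apply_moves:
  steps:
    - {"translation":[0.01,0,0],"rotation":[0,0,0]}
    - {"translation":[0.05,0,0],"rotation":[0,0,0]}
    - {"translation":[0.1,0,0],"rotation":[0,0,0]}
    - {"translation":[0.12,0,0.1],"rotation":[0,0,0]}
    - {"translation":[0.12,0,0.2],"rotation":[0,0,0]}
    - {"translation":[0.12,0.06,0.32],"rotation":[0,0,0]}
    - {"translation":[0.05,0.16,0.44],"rotation":[0,0,0]}
    - {"translation":[0,0.28,0.56],"rotation":[0,0,0]}
    - {"translation":[-0.04,0.4,0.68],"rotation":[0,0,0]}
    - {"translation":[-0.06,0.5,0.75],"rotation":[0,0,0]}

```text
t: 12.9
eef_pos: [0.4575, -0.0203, 0.2443]
ee_rot: [3.141, -0.0, -0.003]
force: [1.0, 0.9, 0.1]
width: 0.0006
gripper_force: 0.0
```

>>> apply_moves:
  steps:
    - {"translation":[0,0.06,0],"rotation":[0,0,0]}
    - {"translation":[0,0.12,0],"rotation":[0,0,0]}
    - {"translation":[0,0.16,0],"rotation":[0,0,0]}
    - {"translation":[0,0.2,0],"rotation":[0,0,0]}
    - {"translation":[0,0.2,0],"rotation":[0,0,0]}
    - {"translation":[0,0.2,0],"rotation":[0,0,0]}
    - {"translation":[0,0.2,0],"rotation":[0,0,0]}
    - {"translation":[0,0.2,0],"rotation":[0,0,0]}
    - {"translation":[0,0.2,0],"rotation":[0,0,0]}
    - {"translation":[0,0.2,0],"rotation":[0,0,0]}

```text
t: 13.73
eef_pos: [0.4585, 0.0288, 0.242]
ee_rot: [3.141, 0.0, -0.003]
force: [0.4, 0.4, -0.4]
width: 0.0009
gripper_force: 0.0
```

```bash
python3 - <<'E'
from h import *
import pickle
m=camera_model("wrist"); f=grab_frame("wrist"); pickle.dump(m,open("m7.pkl","wb"))
cv2.imwrite("pics/w7.png",f); cv2.imwrite("pics/w7b.png",cv2.resize(f,(800,600),interpolation=cv2.INTER_CUBIC))
E
```

```text
(no output)
```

View pics/w7b.png

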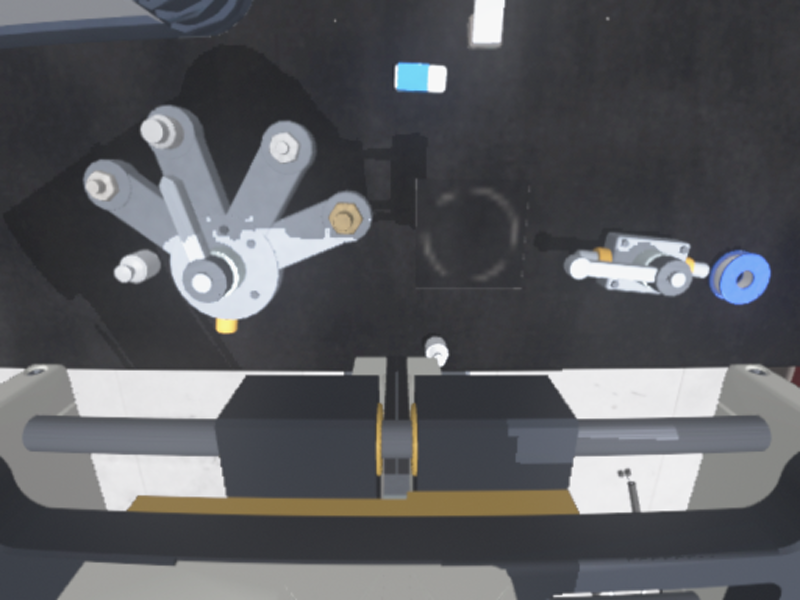

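The lever now lies over the pipe, from its nut (678,280) to its end (577,267). The selector arm runs from (202,282) to (170,179), and the loose things still stand. A numeric check first, then hand-in.

```bash
python3 - <<'E'
from h import *
import pickle
m=pickle.load(open("m7.pkl","rb")); k=1/1.5625
g=lambda u,v,z: onz(m,u*k,v*k,z)[:2]
an=lambda d: np.arctan2(d[1],d[0])
e=g(577,267,.061)-g(678,280,.069); lv=an(e)+.098
o=np.array([.451,.1853]); n=g(168,179,.061); a=an(n-o)
pr=g(706,270,.014); pp=np.array([.4448,-.2643]); print("lever rel",lv,"arm",a,"leg",an(g(170,124,.02)-o),"line",an(n-g(199,258,.062)),"drift",pr-pp)
if lv>1.48 and abs(a-.265)<.08: print(job_done())
E
```

```text
lever rel 1.5612546429779113 arm 0.22769692186754306 leg 0.24929287656428353 line 0.2573380685546747 drift [ 0.0003317  -0.00029392]
the job is handed in; nothing more can be done
None
```

The job is handed in: the selector arm points at the round knurled coupling (about 2–5 mm off by my camera measurement, limit 15 mm), the supply cock's lever is at its open stop (about 1.56 rad measured), and in the last picture the loose things in view still stand where they were; no verdict came back.

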